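# Feed the jigsaw counter: gather strays, tip the tray, start the count

## Robot

A 7-joint arm with a two-finger parallel gripper is mounted at the origin on the work surface. World frame = base frame: x ahead of the robot, y to its left, z up, the work surface at z = 0. Lengths are in mm, angles in rad, forces in N, time in s.
With the tool pointing down it reaches from about 425 to 1025 mm from the base axis. Payload 9.4 kg.
Tool frame: the origin (TCP) lies midway between the tips of the shut fingers; the grasp point (between the pads) lies 19 mm behind it; z points along the fingers, y is the line along which they close (so a half turn about z gives the same grasp; the last joint's range is limited). The gripper opens to 93 mm and grips with 3 to 60 N. Pads are 15 mm wide; open, the fingers measure 128 mm over their backs; the gripper's body (75 mm by 188 mm) begins 65 mm behind the grasp point.
Start: joints at [-1.304, 0.599, -0.003, 1.599, 0.002, 0.943, -0.08], TCP at [244.378, 682.571, 218.618] pointing down, gripper open.
Joint ranges: [-2.57, 2.57], [-0.35, 1.97], [-1.29, 1.29], [0.11, 2.56], [-1.05, 4.19], [0.11, 1.86], [-2.63, 2.63]. Speed limits (rad/s): [2.22, 2.22, 3.01, 3.01, 3.14, 3.14, 3.14].

## Interface

Orientations are given as a unit quaternion [w, x, y, z].
In Python, from cell import bot, viewer gives the robot as it stands. The module is installed in compiled form; this text tells all that it offers. Calls block until the motion is done:
- bot.move_ptp(position, orientation): joint-space move of the TCP to a pose.
- bot.servo_line(position, ori=None, vel=150, until_force=None): straight line of the TCP; ori=None keeps the orientation; vel is the mean speed in mm/s. With until_force (N) it stops when the force on the tool has changed by that much, and returns True; else False.
- bot.move_joints(angles): joint-space move.
- bot.command_gripper(opening): finger opening in mm; the grip force is fixed at half the most; returns when the fingers have stopped.
- bot.pause(seconds).
- bot.solve_ik(position, orientation): joint angles nearest the present ones, or None.
- viewer.capture(name): name is "side" or "top" or "wrist"; returns a dict with "img" (420x560x3 uint8, red, green, blue), "depth" (420x560 float32, mm along the optical axis (not along the pixel's ray), 0 where there is no reading), "mtx" (3x3 intrinsics, pixels), "R" (3x3) and "t" (3): a world point X has camera coordinates R X + t; the wrist camera has in their place "T_tool_cam" (4x4, takes a point from camera to tool coordinates, whose origin is the TCP and whose axes are the flange's). Camera axes: x right, y down, z forward; pixel columns grow to the right and rows downward; lengths in mm; the calibration is good to about 2 mm. A picture is of the moment at which its call begins: read the wrist's pose just before it.
A pose or a line that the arm cannot do raises bot.PlanningError and nothing moves.
- bot.hand_in(): hands the job in; it is judged then, once.
Readings, each from a call of its own:
- bot.read_time(): time.
- bot.read_q(): joint angles.
- bot.read_dq(): joint speeds.
- bot.read_tau(): joint torques, N m.
- bot.read_ee_pos(): TCP position.
- bot.read_tcp_rot(): TCP orientation.
- bot.read_contact_force(): force on the tool from outside, world axes, zero at the start.
- bot.read_wrist_torque(): the same for the moment, N m.
- bot.read_grip_width(): finger opening in mm.
- bot.read_finger_force(): force on a finger pad.
Only numpy, scipy, OpenCV 4.12 (cv2) and the standard library are available. Lean on these libraries where they do the work, as an engineer would, in place of code of your own. Each camera call takes 0.05 s, during which the arm holds its last target. There are 200 camera calls.

## Task

Gather the loose jigsaw pieces from the bench into the grey scoop tray with the ones already there, then pick the tray up by its orange tab and tip all of the pieces into the counting machine's hopper. Set the empty tray back down level in the middle of its green mat, then press the console keys fully down and release them, one at a time: red, then blue, then yellow, then green. Leave everything else on the bench where it is; if a piece goes astray after the tray has been filled, it must still end up in the hopper before the keys are pressed.

Things in the scene. Friction and masses are not known exactly. Their poses are not given: they have to be found in the camera images.
- tray: grey plastic scoop tray, loose, 0.2 kg: floor 150 x 130 x 4 mm, side and back walls 4 mm thick and 34 mm high; the front (+x) end is open, with a 30 mm pouring lip sloping up 15 degrees. Inside 123 mm wide. Origin: centre of the floor's underside; x towards the lip, z up. An upright orange grip tab stands at the middle of the back wall.
- tray_handle (a point): grip point on the tray's orange tab, 68 mm above the tray's underside and 69 mm behind its origin (-x). The tab is 12 mm thick along the tray's x, 44 mm wide along its y, and reaches 85 mm above the underside, clear of the 34 mm walls from there up.
- tray_lip (a point): middle of the tray's pouring edge, 107 mm ahead of the tray's origin (+x) and 11 mm above its underside
- mat: green rubber parking mat for the tray, fixed, 220 (x) x 280 (y) x 3 mm; origin at the centre of its underside
- hopper: white counting machine, fixed, with a metal V hopper open at the top; origin at the underside, below the hopper's middle. Mouth 196 mm along x, 220 mm along y, rim 125 mm above the bench; hopper floor 40 mm above the bench, 90 mm wide in y; y walls slope out to the rim, x walls upright. A 100 mm tall housing with a display adjoins at its +x side (x 103 to 203 mm).
- piece1: chunky wooden jigsaw piece with sky-blue face (starts in the tray), 18 g: 34 mm wide along its y (flat sides), 18 mm thick, 34 mm body along x plus a round knob reaching +30 mm in x, and a 14 mm wide socket in its -x edge (at -17 mm). Origin: centre of the square body's underside, z up through the thickness
- piece2: chunky wooden jigsaw piece with navy face (starts in the tray), 18 g: 34 mm wide along its y (flat sides), 18 mm thick, 34 mm body along x plus a round knob reaching +30 mm in x, and a 14 mm wide socket in its -x edge (at -17 mm). Origin: centre of the square body's underside, z up through the thickness
- piece3: chunky wooden jigsaw piece with green face (starts loose on the bench; may be absent), 18 g: 34 mm wide along its y (flat sides), 18 mm thick, 34 mm body along x plus a round knob reaching +30 mm in x, and a 14 mm wide socket in its -x edge (at -17 mm). Origin: centre of the square body's underside, z up through the thickness
- piece4: chunky wooden jigsaw piece with black face (starts loose on the bench; may be absent), 18 g: 34 mm wide along its y (flat sides), 18 mm thick, 34 mm body along x plus a round knob reaching +30 mm in x, and a 14 mm wide socket in its -x edge (at -17 mm). Origin: centre of the square body's underside, z up through the thickness
- piece5: chunky wooden jigsaw piece with sky-blue face (starts loose on the bench; may be absent), 18 g: 34 mm wide along its y (flat sides), 18 mm thick, 34 mm body along x plus a round knob reaching +30 mm in x, and a 14 mm wide socket in its -x edge (at -17 mm). Origin: centre of the square body's underside, z up through the thickness
- piece6: chunky wooden jigsaw piece with navy face (starts loose on the bench; may be absent), 18 g: 34 mm wide along its y (flat sides), 18 mm thick, 34 mm body along x plus a round knob reaching +30 mm in x, and a 14 mm wide socket in its -x edge (at -17 mm). Origin: centre of the square body's underside, z up through the thickness
- key_red (a joint): travel of the red key, m: 0 up, 0.006 fully pressed; a spring key, about 5 N
- key_red_top (a point): centre of the top of the red round key, 28 mm diameter, on the grey console (75 x 200 mm, top 28 mm above the bench; four keys in a row about 47 mm apart, in any order of colour); moves with the key
- key_blue (a joint): travel of the blue key, m: 0 up, 0.006 fully pressed; a spring key, about 5 N
- key_blue_top (a point): centre of the top of the blue round key, 28 mm diameter, on the grey console (75 x 200 mm, top 28 mm above the bench; four keys in a row about 47 mm apart, in any order of colour); moves with the key
- key_yellow (a joint): travel of the yellow key, m: 0 up, 0.006 fully pressed; a spring key, about 5 N
- key_yellow_top (a point): centre of the top of the yellow round key, 28 mm diameter, on the grey console (75 x 200 mm, top 28 mm above the bench; four keys in a row about 47 mm apart, in any order of colour); moves with the key
- key_green (a joint): travel of the green key, m: 0 up, 0.006 fully pressed; a spring key, about 5 N
- key_green_top (a point): centre of the top of the green round key, 28 mm diameter, on the grey console (75 x 200 mm, top 28 mm above the bench; four keys in a row about 47 mm apart, in any order of colour); moves with the key
- tape: roll of yellow tape lying flat, 90 mm diameter, 24 mm high; loose bystander, to be left alone; origin at the centre of its underside
- brush: small glue brush lying on the bench; loose bystander, to be left alone
- glue: white glue bottle, 52 mm diameter, 105 mm high; loose bystander, to be left alone; origin at the centre of its underside
- mug: blue mug holding pencils, 76 mm diameter, 120 mm high with pencils; loose bystander, to be left alone; origin at the centre of its underside
- jar: amber jar with brass cap, 60 mm diameter, 75 mm high; loose bystander, to be left alone; origin at the centre of its underside

How it is judged:
By the outcome, as a careful person would: the job done as asked, in the order asked, and still so for the second after the job is handed in, with the robot touching nothing.
Of piece3, piece4, piece5, piece6 only 2 to 4 are there at a start; the rules pass over those that are not, and their reading is None.
At some moment in a run one of piece3, piece4, piece5, piece6 may be knocked a few centimetres aside while the robot is not near it.
It also fails if it takes over 210 s, if anything falls off the work surface, if the arm or the gripper's body presses on something with over 40 N, if the wrist force passes 120 N, or if a joint passes its speed limit or range.

## Working session

There is one attempt and no reset: what is moved stays moved. The work goes in short steps, each a Python script; the robot and the scene stay as the last script left them, time stands still between calls to the robot, and variables do not carry over. Pictures are saved under pics/ and viewed, at most 14 in all, crops included, and the job is handed in when it is done.

```bash
mkdir -p pics; ls; python3 - <<'E'
from cell import bot, viewer
import cv2,numpy as np,pickle
d={}
for n in("top","side"):
    c=viewer.capture(n); d[n]=c
    cv2.imwrite(f"pics/{n}0.png",cv2.resize(c["img"][...,::-1],None,fx=1.4,fy=1.4,interpolation=cv2.INTER_CUBIC))
    print(n,c["mtx"].round(1).tolist(),c["R"].round(3).tolist(),c["t"].round(0).tolist(), (c["depth"]>0).mean())
pickle.dump(d,open("c0.pkl","wb"))
print(bot.read_time(),bot.read_tcp_rot(),bot.read_q(),bot.read_ee_pos())
E
```

```text
pics
top [[398.9, 0.0, 275.6], [0.0, 398.9, 200.8], [0.0, 0.0, 1.0]] [[0.013, -1.0, 0.009], [-0.987, -0.014, -0.161], [0.162, -0.006, -0.987]] [-18.0, 547.0, 821.0] 0.9959438775510204
side [[470.6, 0.0, 283.8], [0.0, 470.6, 214.7], [0.0, 0.0, 1.0]] [[0.808, -0.59, 0.01], [-0.334, -0.472, -0.816], [0.486, 0.656, -0.578]] [-461.0, 256.0, 737.0] 0.9959948979591837
0.1 [-4.82031989e-05  1.71032320e-01  9.85265192e-01 -6.67036772e-04] [-1.30369291  0.60002425 -0.00253346  1.60003416  0.00180245  0.94287376
 -0.07980306] [244.25340725 682.1717287  217.86714433]
```

View pics/top0.png

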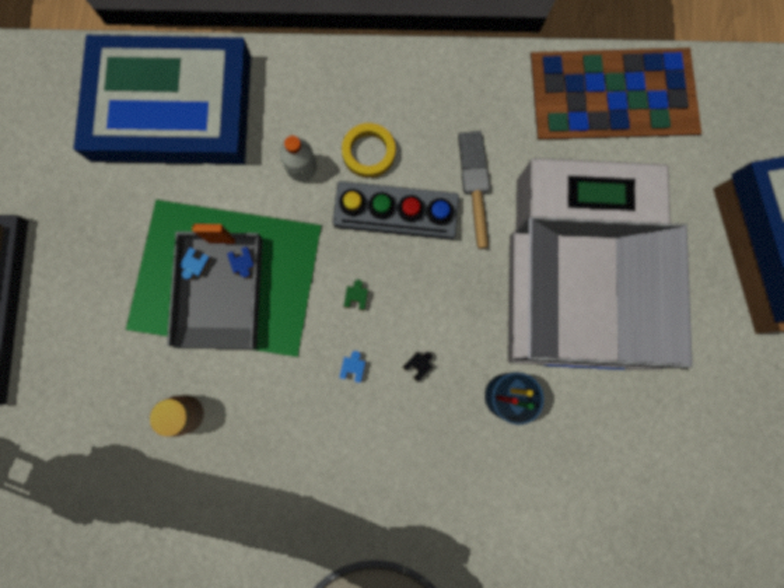

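View pics/side0.png

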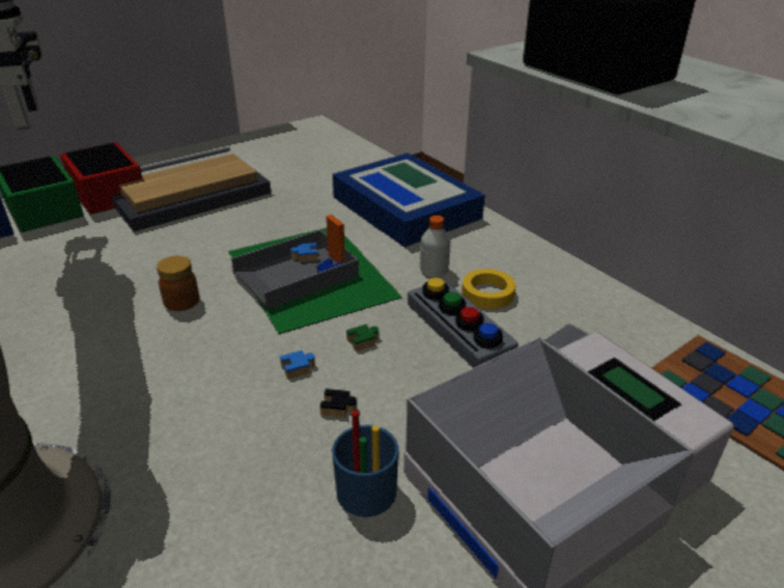

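```bash
cat > h.py <<'E'
from cell import bot, viewer
import cv2, numpy as np
from scipy.spatial.transform import Rotation as Rn
def quat(R): q=Rn.from_matrix(R).as_quat(); return q[[3,0,1,2]]
def rot(q): return Rn.from_quat(np.asarray(q)[[1,2,3,0]]).as_matrix()
def down(a):
    "tool down, closing line at world angle a"
    y=np.array([np.cos(a),np.sin(a),0]); z=np.array([0,0,-1.]); return np.c_[np.cross(y,z),y,z]
def cap(n):
    if n=="wrist":
        p,q=np.array(bot.read_ee_pos()),bot.read_tcp_rot()
    c=viewer.capture(n)
    if n=="wrist":
        T=c["T_tool_cam"]; R=rot(q)
        c["Rw"]=R@T[:3,:3]; c["C"]=p+R@T[:3,3]
    else: c["Rw"]=c["R"].T; c["C"]=-c["R"].T@c["t"]
    c["hsv"]=cv2.cvtColor(c["img"],cv2.COLOR_RGB2HSV)
    return c
def rays(c,px):
    px=np.atleast_2d(px).astype(float)
    d=np.c_[px,np.ones(len(px))]@np.linalg.inv(c["mtx"]).T@c["Rw"].T
    return d/np.linalg.norm(d,axis=1)[:,None]
def onz(c,px,z):
    d=rays(c,px); return c["C"]+d*((z-c["C"][2])/d[:,2])[:,None]
def proj(c,X):
    u=(np.atleast_2d(X)-c["C"])@c["Rw"]@c["mtx"].T; return u[:,:2]/u[:,2:]
def cross2(c1,p1,c2,p2):
    d1,d2=rays(c1,p1)[0],rays(c2,p2)[0]
    s=np.linalg.lstsq(np.c_[d1,-d2],c2["C"]-c1["C"],rcond=None)[0]
    a,b=c1["C"]+s[0]*d1,c2["C"]+s[1]*d2; return (a+b)/2,np.linalg.norm(a-b)
COL=dict(sky=((98,130,110),(110,255,255)),navy=((111,150,60),(125,255,255)),green=((50,100,30),(85,255,255)),
  black=((0,0,0),(180,255,45)),orange=((3,170,100),(16,255,255)),yellow=((22,150,120),(32,255,255)),red=((174,150,90),(5,255,255)))
def blobs(c,col,amin=20,amax=1e9,roi=None):
    lo,hi=COL[col]; h=c["hsv"]
    if lo[0]>hi[0]: m=cv2.inRange(h,(0,)+lo[1:],hi)|cv2.inRange(h,lo,(180,)+hi[1:])
    else: m=cv2.inRange(h,lo,hi)
    if roi is not None:
        k=np.zeros_like(m); k[roi[1]:roi[3],roi[0]:roi[2]]=1; m=m*k
    cs=cv2.findContours(m,cv2.RETR_EXTERNAL,cv2.CHAIN_APPROX_NONE)[0]
    out=[]
    for k in cs:
        M=cv2.moments(k)
        if amin<=M["m00"]<=amax: out.append((M["m00"],np.array([M["m10"],M["m01"]])/M["m00"],k[:,0]))
    return sorted(out,key=lambda b:-b[0])
E
python3 - <<'E'
from h import *
t=cap("top");s=cap("side")
for col in COL:
    a,b=blobs(t,col,25,3000),blobs(s,col,25,3000)
    print(col)
    for x in a[:8]:
        best=[(cross2(t,x[1],s,y[1])[1],i) for i,y in enumerate(b)]
        for e,i in sorted(best)[:2]:
            X=cross2(t,x[1],s,b[i][1])[0]
            if e<6 and -5<X[2]<150: print("  ",int(x[0]),x[1].round(),int(b[i][0]),b[i][1].round(),X.round(1),round(e,1))
# mat
g=cv2.inRange(t["hsv"],(50,100,40),(75,255,255)); n,l,st,ce=cv2.connectedComponentsWithStats(g)
i=1+st[1:,4].argmax(); k=np.argwhere(l==i)[:,::-1]; P=onz(t,k,3)[:,:2].astype(np.float32)
print("mat",cv2.minAreaRect(P))
# height map from top depth
D=t["depth"]; v,u=np.mgrid[:420,:560]; d=np.c_[u.ravel(),v.ravel(),np.ones(u.size)]@np.linalg.inv(t["mtx"]).T*D.ravel()[:,None]
W=(d@t["Rw"].T+t["C"]).reshape(420,560,3); np.save("W.npy",W)
def box(r,zlo,zhi,nm):
    p=W[r[1]:r[3],r[0]:r[2]].reshape(-1,3); p=p[(p[:,2]>zlo)&(p[:,2]<zhi)]
    print(nm,len(p),np.median(p[:,2]).round(1),cv2.minAreaRect(p[:,:2].astype(np.float32)))
box((112,155,195,255),22,45,"traywalls"); box((112,155,195,255),60,100,"tab"); box((355,150,505,268),112,140,"hopper rim")
box((230,125,335,172),20,50,"console")
E
```

```text
sky
   201 [137. 188.] 56 [217. 177.] [575.5 298.8  22.4] 1.8
   180 [252. 261.] 139 [212. 256.] [418.   39.   16.6] 1.5
navy
   1102 [113.  82.] 346 [279. 135.] [814.4 358.5  51.7] 2.9
   179 [172. 187.] 48 [232. 189.] [576.3 220.   27.2] 1.3
   158 [441.  72.] 198 [538. 294.] [ 872.3 -403.4    6.2] 1.1
   158 [441.  72.] 172 [529. 275.] [ 849.8 -384.1   50.4] 2.1
   152 [413.  86.] 109 [497. 279.] [ 837.8 -335.5    8.6] 5.9
   143 [424.  59.] 172 [529. 275.] [ 908.2 -365.1    5.2] 1.0
green
   1017 [101.  53.] 239 [292. 125.] [885.2 392.2  50.6] 4.1
   480 [429. 137.] 502 [452. 276.] [ 678.4 -330.2   99.3] 2.0
   162 [254. 210.] 133 [259. 238.] [531.1  36.8  13.8] 1.0
   125 [272. 145.] 83 [322. 213.] [674.2  -0.7  43.5] 1.3
   117 [455.  71.] 145 [548. 285.] [ 854.1 -417.3   49.6] 1.2
   117 [455.  71.] 121 [539. 268.] [ 834.7 -399.4   87.1] 1.8
   113 [439.  58.] 145 [548. 285.] [ 909.4 -401.5    6.4] 1.0
   113 [439.  58.] 121 [539. 268.] [ 886.  -383.1   48.6] 1.7
   112 [471.  84.] 116 [554. 303.] [ 818.8 -448.8   52.8] 1.9
   112 [471.  84.] 145 [548. 285.] [ 803.1 -431.6   8
[... 458 characters left out ...]
 [251. 142.] 46 [311. 201.] [678.1  45.7  46.8] 1.8
red
   85 [293. 147.] 51 [335. 223.] [669.6 -47.8  46.1] 2.0
mat ((558.7145385742188, 251.12185668945312), (277.5766906738281, 216.45648193359375), 81.85787200927734)
traywalls 1274 28.0 ((534.9243774414062, 259.33563232421875), (131.91647338867188, 179.27578735351562), 89.85768127441406)
tab 195 86.6 ((617.2757568359375, 258.8422546386719), (12.20756721496582, 44.94541931152344), 1.3108144998550415)
hopper rim 2213 122.4 ((527.2752685546875, -323.1741027832031), (228.93528747558594, 204.70204162597656), 87.89273071289062)
console 2601 29.7 ((685.0616455078125, -32.50514221191406), (215.58091735839844, 107.36578369140625), 85.4874496459961)
```

```bash
python3 - <<'E'
from h import *
hop=np.array([527,-323,0.]); 
def pourpose(phi,th,lip,flip):
    d=np.array([np.cos(phi),np.sin(phi),0]); up=np.array([0,0,1.])
    X=d*np.cos(th)-up*np.sin(th); Z=d*np.sin(th)+up*np.cos(th); Y=np.cross(Z,X)
    o=lip-107*X-11*Z; h=o-69*X+68*Z
    s=-1 if flip else 1
    R=np.c_[np.cross(s*X,-Z),s*X,-Z]
    return h-19*Z,quat(R)
for deg in range(0,360,30):
  for f in (0,1):
    phi=np.radians(deg); d=np.array([np.cos(phi),np.sin(phi),0]); r=[]
    for th in (0,30,60,75):
        lip=hop-20*d+[0,0,150]
        q=bot.solve_ik(*pourpose(phi,np.radians(th),lip,f)); r.append(None if q is None else np.round(q,1).tolist())
    if r[0] and r[2] : print(deg,f,r)
for f in (0,1):
    q=bot.solve_ik(np.array([617,259,49+60.]),quat(down(np.pi*(1-f)))); print(f,q)
c=cap("wrist"); print(c["T_tool_cam"].round(2).tolist(),c["mtx"][0])
E
```

```text
0 0 [[0.1, 0.4, 0.7, 2.2, -0.5, 0.6, 1.2], [-0.1, 0.6, 0.9, 1.9, -0.1, 1.3, 0.8], [0.1, 0.8, 0.5, 1.4, 0.2, 1.9, 0.6], None]
0 1 [[-0.1, 0.6, 1.1, 2.3, -0.8, 0.8, -1.6], [-0.2, 0.7, 1.1, 1.9, -0.2, 1.3, -2.1], [-0.2, 1.0, 1.1, 1.5, -0.1, 1.8, -2.1], None]
30 0 [[0.4, 0.5, 0.6, 2.1, -0.4, 0.7, 1.7], [-0.1, 0.6, 0.9, 1.9, 0.0, 1.0, 1.2], [-0.1, 0.7, 0.5, 1.6, 0.5, 1.6, 0.8], [-0.0, 0.9, 0.3, 1.5, 0.6, 1.8, 0.7]]
30 1 [[0.1, 0.7, 1.1, 2.1, -0.8, 0.9, -1.0], [-0.2, 0.7, 1.1, 1.9, -0.1, 1.0, -1.7], [-0.3, 1.0, 1.1, 1.6, 0.1, 1.4, -1.9], [-0.4, 1.1, 1.1, 1.5, 0.2, 1.6, -2.0]]
60 0 [[0.4, 0.6, 0.6, 1.8, -0.5, 0.8, 2.3], [-0.1, 0.6, 0.8, 1.9, 0.2, 0.8, 1.5], [-0.2, 0.6, 0.4, 1.9, 0.8, 1.2, 0.8], [-0.2, 0.7, 0.3, 1.8, 0.9, 1.5, 0.6]]
60 1 [[0.1, 0.8, 1.1, 1.8, -0.8, 1.1, -0.5], [-0.2, 0.7, 1.1, 1.9, -0.2, 0.8, -1.2], [-0.5, 0.9, 1.1, 1.9, 0.4, 0.9, -1.9], [-0.6, 1.0, 1.1, 1.9, 0.5, 1.0, -2.0]]
90 0 [[0.5, 0.7, 0.4, 1.6, -0.3, 0.9, 2.5], [0.0, 0.5, 0.6, 1.9, 0.3, 0.6, 1.9], [-0.2, 0.5, 0.4, 2.1, 1.3, 0.9, 0.7], [-0.3, 0.6, 0.3, 2.2, 1.4, 1.2, 0.4]]
90 1 [[0.4, 0.7, 0.5, 1.6, -0.4, 0.9, -0.5], 
[... 1815 characters left out ...]
, [0.4, 0.5, 0.1, 1.8, -0.5, 1.2, 2.4], [1.2, 0.8, -0.8, 1.5, -0.3, 1.5, 2.1], [1.2, 0.9, -0.7, 1.4, -0.5, 1.7, 2.2]]
300 0 [[-0.5, 0.5, 1.0, 2.3, -0.7, 0.7, -0.0], [0.0, 0.6, 0.7, 1.8, -0.5, 1.4, -0.1], [0.9, 0.8, -0.6, 1.4, -0.2, 1.9, -0.7], None]
300 1 [[0.2, 0.3, 0.1, 2.2, -0.0, 0.6, 2.4], [1.1, 0.6, -0.9, 1.8, 0.1, 1.3, 2.2], [1.0, 0.9, -0.7, 1.4, -0.2, 1.8, 2.3], None]
0 [-0.16395394  0.70321433 -0.50425144  1.7999316   0.47056059  0.76028615
  2.22607639]
1 [-0.62777189  0.66691069  0.22865939  1.83253483 -0.22843193  0.66768111
 -0.26632977]
[[0.0, -0.96, -0.28, 76.67], [1.0, 0.0, 0.0, 1.19], [-0.0, -0.28, 0.96, -165.69], [0.0, 0.0, 0.0, 1.0]] [322.43012979   0.         285.74947623]
```

```bash
python3 - <<'E'
from h import *
bot.move_ptp([560,259,260],quat(down(0)))
c=cap("wrist"); cv2.imwrite("pics/w1.png",c["img"][...,::-1])
import pickle; pickle.dump(c,open("w1.pkl","wb"))
bot.move_ptp([470,10,230],quat(down(0)))
c=cap("wrist"); cv2.imwrite("pics/w2.png",c["img"][...,::-1])
pickle.dump(c,open("w2.pkl","wb")); print(bot.read_time(),bot.read_q())
E
```

```text
3.3083 [-0.45844613  0.29547077  0.40408855  2.16879782 -0.17756248  0.70676293
  0.06751343]
```

View pics/w1.png

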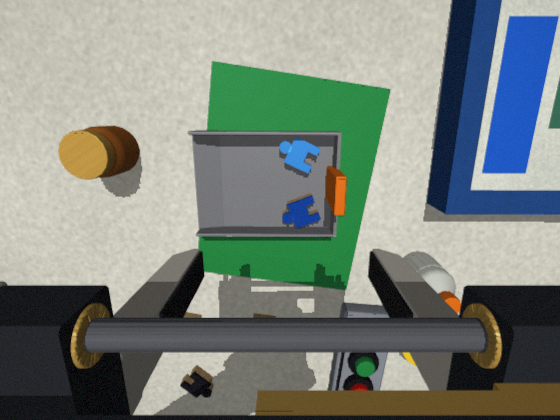

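View pics/w2.png

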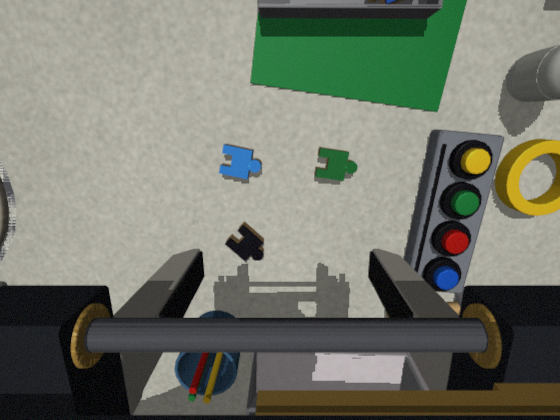

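```bash
cat >> h.py <<'E'
def piece(c,col,near,z=18,amin=150,amax=3000):
    "face contour on plane z -> (rect centre, long axis angle, sides, pixel centroid) nearest to a world xy"
    best=None
    for a,p,k in blobs(c,col,amin,amax):
        P=onz(c,k,z)[:,:2].astype(np.float32); (ctr,(w,h),ang)=cv2.minAreaRect(P)
        if w<h: w,h,ang=h,w,ang+90
        d=np.hypot(*(np.array(ctr)-near))
        if 36<w<62 and 25<h<44 and (best is None or d<best[0]): best=(d,np.array(ctr),np.radians(ang),(w,h),p)
    return best and best[1:]
E
python3 - <<'E'
from h import *
import pickle
w1,w2,c0=[pickle.load(open(f,"rb")) for f in("w1.pkl","w2.pkl","c0.pkl")]
t=c0["top"]; t["Rw"]=t["R"].T; t["C"]=-t["R"].T@t["t"]; t["hsv"]=cv2.cvtColor(t["img"],cv2.COLOR_RGB2HSV)
for col,n in(("sky",(418,39)),("green",(531,37)),("black",(420,-65))):
    r=piece(w2,col,n)
    if r is None: print(col,[(b[0],b[1]) for b in blobs(w2,col,100)][:5]);continue
    q=proj(t,[*r[0],18])[0]
    b=min(blobs(t,col,40,900),key=lambda b:np.hypot(*(b[1]-q)))
    print(col,r[0].round(1),np.degrees(r[1]).round(1),np.round(r[2],1),"2-view",cross2(w2,r[3],t,b[1]))
for col in("sky","navy"):
    r=piece(w1,col,(575,260),22); print(col,r)
print("orange",[ (b[0],onz(w1,b[1],85)) for b in blobs(w1,"orange",50)])
o=blobs(w1,"orange",50)[0]; k=o[2]; r=cv2.minAreaRect(onz(w1,k,85)[:,:2].astype(np.float32)); print(r)
print("walls",onz(w1,[[192,131],[338,132],[202,236],[336,236]],34).round(1))
m=cv2.inRange(w1["hsv"],(50,100,40),(75,255,255)); m[250:]=0; print("mat",onz(w1,[[212,62],[390,90]],3).round(1), "top mat corners", onz(t,np.array([[155,200],[322,225],[298,356],[127,330]])/1.4,3).round(1))
for col in("red","yellow","green","navy","sky"):
    for b in blobs(w2,col,100,2500):
        if b[1][0]>400 and b[1][1]>130:
            q=proj(t,onz(w2,b[1],38))[0]; cand=[x for cc in(col,"sky","navy") for x in blobs(t,cc,30,400)]
            x=min(cand,key=lambda x:np.hypot(*(x[1]-q))); print(col,b[0],b[1],onz(w2,b[1],38)[0].round(1),cross2(w2,b[1],t,x[1]))
E
```

```text
sky [420.6  41.3] 168.0 [46.1 34.1] 2-view (array([417.43475778,  39.97866189,   4.05488255]), np.float64(0.09240158203393346))
green [532.9  39. ] 170.9 [46.6 33.5] 2-view (array([533.08050835,  37.44438114,   2.51721925]), np.float64(2.1534012217166487))
black [425.3 -62.6] 136.2 [45.4 33.8] 2-view (array([422.21375914, -66.80977519,   3.91587588]), np.float64(1.0675371516145629))
sky (array([579.25036621, 222.20956421]), np.float64(0.37089015592644264), (45.271827697753906, 33.23957824707031), array([299.14514953, 212.78519329]))
navy None
orange [(683.0, array([[615.61682187, 266.71752464,  85.        ]])), (209.5, array([[759.13095331, 132.3940651 ,  85.        ]])), (120.0, array([[373.82884903, 326.09321709,  85.        ]]))]
((615.4262084960938, 265.5396423339844), (19.457395553588867, 54.480621337890625), 2.2460129261016846)
walls [[450.7 326.   34. ]
 [622.6 325.4  34. ]
 [453.4 194.6  34. ]
 [626.3 195.2  34. ]]
mat [[472.2 405.3   3. ]
 [688.9 374.6   3. ]] top mat corners [[684.9 374.4   3. ]
 [646.4  96.3   3. ]
 [431.5 127.6   3. ]
 [469.  401.8   3. ]]
red 406.5 [455.86797868 241.5801558 ] [675.4 -48.8  38. ] (array([669.67195981, -46.38300709,  46.08314385]), np.float64(2.6252274527808392))
yellow 1639.5 [530.79882078 178.71342889] [748.4  26.7  38. ] (array([641.00737602,  44.7027352 , 172.01527205]), np.float64(13.483695445784589))
yellow 476.5 [476.80937391 160.59286464] [684.3  46.8  38. ] (array([677.39966568,  47.10526048,  48.34278514]), np.float64(2.37112549095432))
green 549.5 [464.7637246  202.29875645] [678.4  -0.7  38. ] (array([6.73949045e+02, 3.55694708e-01, 4.45617340e+01]), np.float64(1.7881227521838803))
sky 324.5 [446.72059579 278.70775552] [671.5 -97.6  38. ] (array([665.25189754, -93.22668338,  47.25541321]), np.float64(2.224315989546997))
```

```bash
cat >> h.py <<'E'
TRAY=np.array([548.,259.5,3.])   # origin, lip towards -x
def survey(): bot.move_ptp([470,10,230],quat(down(0))); return cap("wrist")
def pick(ctr,ang):
    a=(ang+np.pi/2+np.pi/2)%np.pi-np.pi/2; o=quat(down(a))
    bot.command_gripper(60)
    bot.move_ptp([*ctr,90],o); bot.servo_line([*ctr,25],vel=150)
    if bot.servo_line([*ctr,4],vel=50,until_force=12): print("touch",bot.read_ee_pos())
    bot.command_gripper(20); w=bot.read_grip_width(); bot.servo_line([*ctr,110],vel=200); print("width",w,bot.read_grip_width()); return a
def drop(xt,yt,zr,a):
    "release with tip zr above the tray underside"
    p=TRAY+[-xt,-yt,0]; o=quat(down(0))
    bot.move_ptp([*p[:2],120],o); bot.servo_line([*p[:2],TRAY[2]+zr],vel=100)
    bot.command_gripper(42); bot.servo_line([*p[:2],120],vel=150)
E
python3 - <<'E'
from h import *
for col,n,xt,yt in(("black",(425,-63),46,-34),("sky",(420,41),46,34)):
    c=survey(); r=piece(c,col,n); print(col,r)
    if r is None or np.hypot(*(r[0]-n))>90: break
    a=pick(r[0],r[1]); 
    if bot.read_grip_width()<28: break
    drop(xt,yt,14,a)
c=survey(); print(piece(c,"green",(533,39)), bot.read_time())
bot.move_ptp([560,240,260],quat(down(0))); c=cap("wrist"); cv2.imwrite("pics/w3.png",c["img"][...,::-1])
E
```

```text
black (array([425.58380127, -62.73229218]), np.float64(2.3825262957334217), (45.860984802246094, 34.354286193847656), array([247.56974565, 244.62597055]))Traceback (most recent call last):
  File "<stdin>", line 5, in <module>
  File "h.py", line 59, in pick
    bot.move_ptp([*ctr,90],o); bot.servo_line([*ctr,25],vel=150)
                               ~~~~~~~~~~~~~~^^^^^^^^^^^^^^^^^^^
cell.PlanningError: the arm cannot follow that straight line within its joint ranges
```

```bash
python3 - <<'E'
from h import *
print(bot.read_q())
for z in(90,60,25,4):
  for a in(136.5-90,136.5+90,136.5-270):
    print(z,a,bot.solve_ik([425.6,-62.7,z],quat(down(np.radians(a)))))
E
```

```text
[-0.05976799  0.49318702  0.10299749  2.37561896 -0.17795815  0.27851463
  1.01208771]
90 46.5 [-0.05948658  0.49346598  0.10269005  2.37670249 -0.17800026  0.27779625
  1.01391296]
90 226.5 [-0.46440618  0.60582475  0.72026685  2.40043076 -1.00360868  0.46153785
 -1.21706949]
90 -133.5 [-0.46440618  0.60582475  0.72026685  2.40043076 -1.00360868  0.46153785
 -1.21706949]
60 46.5 [-0.03488774  0.55802086  0.06975593  2.39510156 -0.19354265  0.19308188
  1.02592445]
60 226.5 [-0.22381739  0.58751192  0.34654911  2.40675257 -0.83271333  0.25732872
 -1.44582741]
60 -133.5 [-0.22381739  0.58751192  0.34654911  2.40675257 -0.83271333  0.25732872
 -1.44582741]
25 46.5 [-0.09697593  0.64567421  0.16257186  2.41662486 -0.85238073  0.12973231
  1.69305851]
25 226.5 [ 0.65040317  0.81819397 -0.96061675  2.3701254   1.28354968  0.67353502
  2.62005164]
25 -133.5 [ 0.65040317  0.81819397 -0.96061675  2.3701254   1.28354968  0.67353502
  2.62005164]
4 46.5 [ 0.14514533  0.68426743 -0.1886938   2.40948196  1.12837934  0.13157918
 -0.31519753]
4 226.5 [ 0.38194507  0.72785934 -0.53388321  2.393892    1.3172474   0.35727797
  2.61852836]
4 -133.5 [ 0.38194507  0.72785934 -0.53388321  2.393892    1.3172474   0.35727797
  2.61852836]
```

```bash
python3 - <<'E'
from h import *
ctr=[425.6,-62.7]; o=quat(down(np.radians(46.5)))
bot.servo_line([470,-62.7,160],vel=150)
bot.move_joints([.65,.6,-.96,2.37,1.28,.87,-.52]); print(bot.read_ee_pos(),rot(bot.read_tcp_rot())[:,2])
q=bot.solve_ik([*ctr,90],o); print(q); bot.move_joints(q)
for z in(60,25,4):
    q=bot.solve_ik([*ctr,z],o); print(z,q)
try: 
    bot.servo_line([*ctr,25],vel=100); print("ok")
except bot.PlanningError as e: print(e)
E
```

```text
[ 444.43431404 -154.25057073  124.18768626] [ 0.11714574 -0.31650248 -0.94133047]
[ 0.72514206  0.69627238 -1.04996339  2.3298722   1.02620191  0.70812518
 -0.28968705]
60 [ 0.67561785  0.74016951 -0.9842824   2.35162632  1.13472459  0.66835299
 -0.38578031]
25 [ 0.61776847  0.7922667  -0.90248571  2.37198255  1.27249105  0.62439181
 -0.50614659]
4 [ 0.58397396  0.82467333 -0.85265102  2.38140574  1.36130534  0.6008302
 -0.58344267]
ok
```

```bash
python3 - <<'E'
from h import *
ctr=[425.6,-62.7]
print(bot.servo_line([*ctr,4],vel=50,until_force=12),bot.read_ee_pos())
bot.command_gripper(20); print(bot.read_grip_width()); bot.servo_line([*ctr,90],vel=150)
print(bot.read_grip_width(),bot.read_q())
bot.servo_line([470,0,150],vel=200)
drop(46,-34,14,0)
print(bot.read_q(),bot.read_time())
t=cap("top"); cv2.imwrite("pics/t1.png",cv2.resize(t["img"][...,::-1],None,fx=1.4,fy=1.4))
E
```

```text
False [425.63076163 -62.66250071   4.14399758]
33.8074944161704
33.531192159453 [ 0.71637282  0.68906144 -1.03293298  2.33085023  1.02037188  0.69556745
 -0.28179955]
[-0.08969867  0.68588327 -0.81734671  1.98592214  0.71316446  0.78408764
 -1.32971801] 14.575
```

View pics/t1.png

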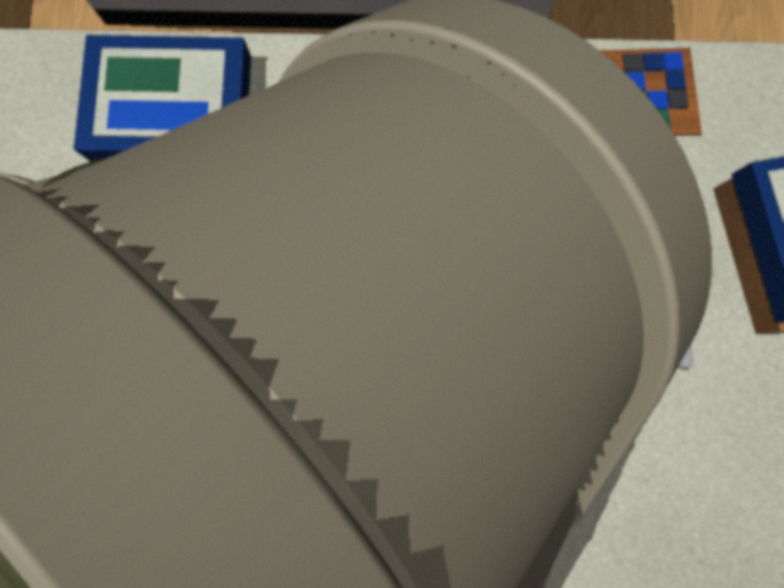

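```bash
python3 - <<'E'
from h import *
c=survey(); cv2.imwrite("pics/w4.png",c["img"][...,::-1]); print(bot.read_q().round(2))
r=piece(c,"sky",(420,41)); print(r, piece(c,"green",(533,39)))
a=(r[1]+np.pi)%np.pi-np.pi/2
for z in(90,25,4):
    for k in(0,np.pi): print(z,k,bot.solve_ik([*r[0],z],quat(down(a+k))))
E
```

```text
[ 0.62  0.44 -1.03  2.11  0.51  0.86 -0.71]
(array([420.65097046,  41.25324631]), np.float64(2.9336612914757856), (46.29095458984375, 34.01284408569336), array([240.46231697, 162.1586994 ])) (array([532.81750488,  39.13852692]), np.float64(3.004040516445255), (46.42103576660156, 33.52552795410156), array([336.65272244, 164.26516158]))
90 0 [ 0.51131162  0.71976513 -1.10986963  2.34450441  1.05724818  0.74483675
 -0.02935335]
90 3.141592653589793 [-0.00467792  0.49696062 -0.31307389  2.37420898  0.47743107  0.32525588
 -2.51643615]
25 0 [ 0.38806177  0.80154587 -0.93148339  2.38792937  1.29455875  0.64258294
 -0.23167492]
25 3.141592653589793 [-0.34057287  0.64388889  0.15877617  2.43335107 -0.93504641  0.11823681
 -1.06023633]
4 0 [ 0.34931388  0.83078781 -0.87290868  2.39775315  1.38325014  0.61371674
 -0.30768849]
4 3.141592653589793 None
```

View pics/w4.png

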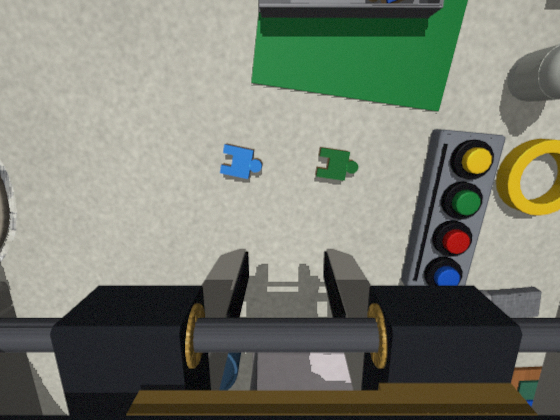

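Sky (240,162) and green (337,164) are unmoved, and black is gone from the bench. The k=0 branch works, so I'll pick the other two.

```bash
python3 - <<'E'
from h import *
for col,n,xt,yt,zr in(("sky",(420,41),46,34,14),("green",(533,39),13,0,17)):
    c=survey(); r=piece(c,col,n); print(col,r)
    if r is None: break
    a=pick(r[0],r[1])
    if bot.read_grip_width()<28: break
    if col=="sky": bot.servo_line([470,100,150],vel=200)
    drop(xt,yt,zr,a)
bot.move_ptp([560,230,260],quat(down(0))); c=cap("wrist"); cv2.imwrite("pics/w5.png",c["img"][...,::-1])
print(bot.read_time(),bot.read_q())
E
```

```text
sky (array([420.55456543,  41.2632103 ]), np.float64(2.929085847564975), (46.01078796386719, 33.963226318359375), array([240.623739  , 161.99892681]))
width 34.16529561422922 33.754150239019076
green (array([532.97943115,  39.00476074]), np.float64(2.996931607389452), (46.18308639526367, 33.447959899902344), array([336.8812362, 164.1794702]))
width 34.01449644598381 33.7564286430561
33.15 [ 0.11042066  0.54919439 -0.89811705  1.80264247  0.49443129  1.03453795
 -0.9787736 ]
```

View pics/w5.png

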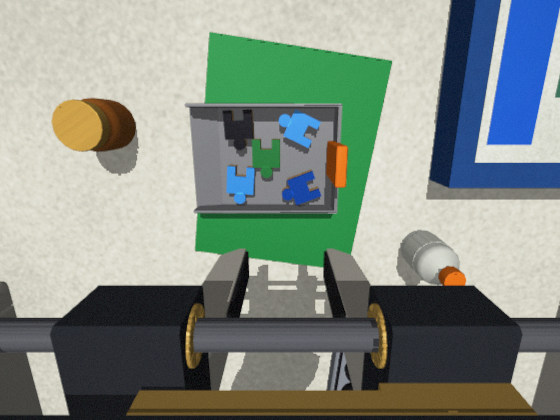

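```bash
cat >> h.py <<'E'
HOP=np.array([527,-322,0.])
def pour(phi,th,lip):
    d=np.array([np.cos(phi),np.sin(phi),0]); up=np.array([0,0,1.])
    X=d*np.cos(th)-up*np.sin(th); Z=d*np.sin(th)+up*np.cos(th)
    return lip-176*X+57*Z-19*Z, quat(np.c_[np.cross(-X,-Z),-X,-Z])
E
python3 - <<'E'
from h import *
h=np.array([617,259.5]); o=quat(down(0))
bot.command_gripper(60); bot.move_ptp([*h,150],o); 
print(bot.servo_line([*h,52],vel=100,until_force=12))
bot.command_gripper(5); print(bot.read_grip_width(),bot.read_finger_force())
f0=bot.read_contact_force(); bot.servo_line([*h,222],vel=100); print(bot.read_contact_force()-f0,bot.read_wrist_torque(),bot.read_grip_width(),bot.read_time(),bot.read_q())
for deg in range(90,300,30):
    phi=np.radians(deg); d=np.array([np.cos(phi),np.sin(phi),0])
    for th,z in((0,184),(40,165),(75,150)):
        q=bot.solve_ik(*pour(phi,np.radians(th),HOP-25*d+[0,0,z])); print(deg,th,None if q is None else q.round(2).tolist())
E
```

```text
False
11.837758564702723 29.999307990074158
[ 0.2552795  -1.1951678  -3.77076947] [-0.08632365 -0.12931791  0.02478304] 11.99537888363415 38.0667 [ 0.03483202  0.6587491  -0.84592674  1.69781515  0.55812084  1.04477128
 -0.99812214]
90 0 [0.98, 0.66, -0.47, 1.53, 0.33, 1.03, -1.15]
90 40 [0.51, 0.42, -0.25, 1.92, 1.07, 0.91, -2.02]
90 75 [-0.71, 0.91, 1.13, 2.21, 1.21, 0.53, -2.57]
120 0 [0.91, 0.76, -0.59, 1.37, 0.44, 1.15, -0.78]
120 40 [0.62, 0.39, -0.34, 1.99, 1.28, 0.58, -1.75]
120 75 [-0.61, 0.8, 1.1, 2.51, 2.65, 0.75, 2.61]
150 0 [0.83, 0.81, -0.71, 1.31, 0.53, 1.21, -0.44]
150 40 [0.75, 0.39, -0.41, 2.01, 1.26, 0.23, -1.28]
150 75 None
180 0 [0.77, 0.82, -0.84, 1.37, 0.61, 1.22, -0.12]
180 40 [1.23, 0.56, -1.04, 1.95, 0.83, 0.28, -0.31]
180 75 [0.16, 0.81, 1.11, 2.49, 4.16, 1.84, 2.62]
210 0 [0.76, 0.79, -0.98, 1.53, 0.69, 1.2, 0.18]
210 40 [1.35, 0.74, -1.28, 1.88, 0.38, 0.51, 0.59]
210 75 None
240 0 [0.82, 0.75, -1.15, 1.75, 0.75, 1.15, 0.49]
240 40 [1.26, 0.69, -1.09, 1.79, -0.11, 0.84, 1.44]
240 75 [1.51, 0.98, -1.1, 1.74, -0.55, 1.05, 1.99]
270 0 [0.86, 0.59, -1.1, 1.98, 0.64, 0.98, 1.02]
270 40 [1.21, 0.74, -1.1, 1.7, -0.04, 1.21, 1.78]
270 75 [1.31, 1.09, -1.1, 1.43, -0.3, 1.58, 1.92]
```

```bash
python3 - <<'E'
from h import *
phi=np.radians(255); d=np.array([np.cos(phi),np.sin(phi),0])
L=lambda z:HOP-25*d+[0,0,z]
bot.servo_line(*pour(phi,0,L(184)),vel=110)
print(bot.read_q().round(2),bot.read_time(),bot.read_grip_width())
c=cap("wrist"); cv2.imwrite("pics/w6.png",c["img"][...,::-1])
for th,z in((15,178),(30,168),(45,158),(60,150),(70,148)):
    p=pour(phi,np.radians(th),L(z)); bot.servo_line(*p,vel=60); print(th,bot.read_q().round(2),bot.read_time())
bot.pause(0.5); print(bot.read_grip_width())
c=cap("wrist"); cv2.imwrite("pics/w7.png",c["img"][...,::-1])
for n in("side","top"): 
    c=cap(n); cv2.imwrite(f"pics/{n}7.png",cv2.resize(c["img"][...,::-1],None,fx=1.4,fy=1.4))
E
```

```text
[ 0.87  0.73 -1.23  1.86  0.76  1.13  0.66] 41.7583 11.857311540871988
15 [ 1.06  0.72 -1.27  1.82  0.51  1.02  0.96] 42.65
30 [ 1.22  0.76 -1.28  1.78  0.25  1.    1.27] 43.45
45 [ 1.33  0.86 -1.28  1.72  0.03  1.05  1.51] 44.2833
60 [ 1.41  0.99 -1.28  1.65 -0.13  1.15  1.68] 45.1667
70 [ 1.45  1.09 -1.28  1.6  -0.21  1.23  1.75] 45.8333
11.650361232078625
```

View pics/side7.png

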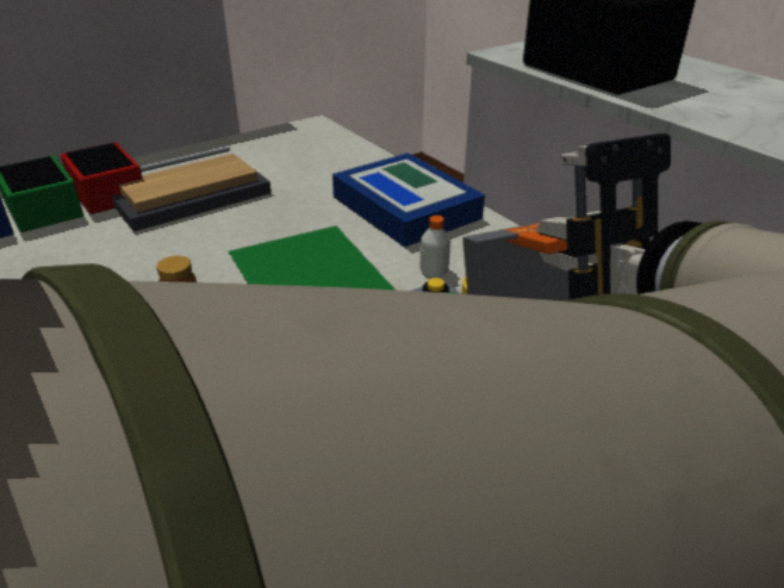

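View pics/w7.png

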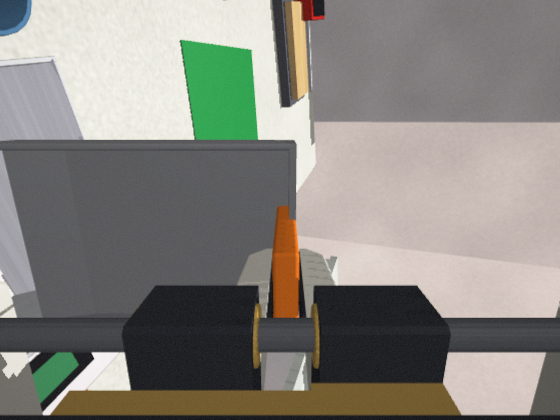

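```bash
python3 - <<'E'
from h import *
phi=np.radians(255); d=np.array([np.cos(phi),np.sin(phi),0])
L=lambda z:HOP-25*d+[0,0,z]
for th,z in((78,150),(68,150),(78,150),(45,160),(0,184)):
    try: bot.servo_line(*pour(phi,np.radians(th),L(z)),vel=100)
    except bot.PlanningError as e: print(th,e)
bot.servo_line([600,150,222],quat(down(np.radians(30))),vel=180)
print(bot.read_grip_width(),bot.read_time(),bot.read_q().round(2))
c=cap("top"); cv2.imwrite("pics/top8.png",cv2.resize(c["img"][...,::-1],None,fx=1.4,fy=1.4))
E
```

```text
11.53458074456164 52.0083 [-0.    0.51 -0.49  1.83  0.3   0.88 -0.11]
```

View pics/top8.png

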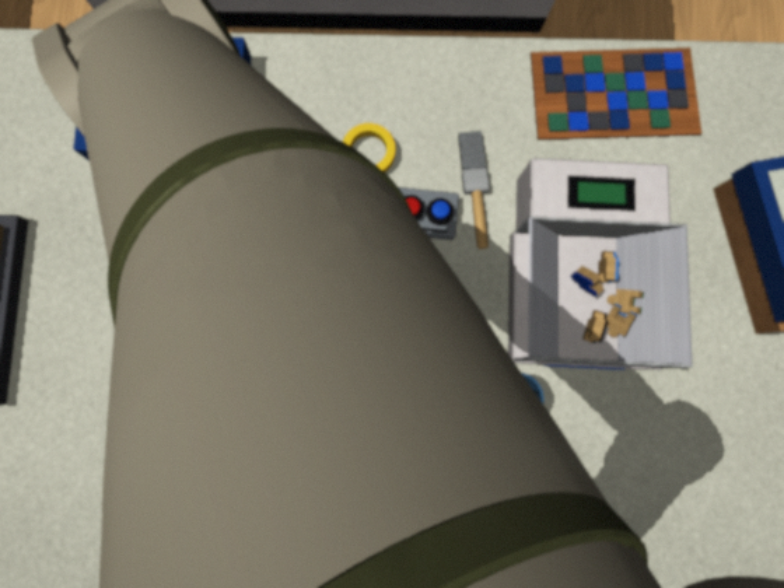

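```bash
python3 - <<'E'
from h import *
h=np.array([628.5,251.5]); 
bot.servo_line([*h,200],quat(down(0)),vel=150)
bot.servo_line([*h,62],vel=120); print(bot.servo_line([*h,51.5],vel=20,until_force=3),bot.read_ee_pos())
bot.command_gripper(40); bot.servo_line([*h,160],vel=100)
bot.move_ptp([560,225,260],quat(down(0))); c=cap("wrist"); cv2.imwrite("pics/w9.png",c["img"][...,::-1])
print("orange",[onz(c,b[1],80) for b in blobs(c,"orange",300)],bot.read_time())
D=c["depth"];v,u=np.mgrid[:420,:560];P=np.c_[u.ravel(),v.ravel(),np.ones(u.size)]@np.linalg.inv(c["mtx"]).T*D.ravel()[:,None]
W=(P@c["Rw"].T+c["C"]).reshape(420,560,3)[:260]
np.save("W9.npy",W)
p=W.reshape(-1,3); p=p[(abs(p[:,0]-560)<140)&(abs(p[:,1]-250)<100)&(p[:,1]>150)]
r=p[(p[:,2]>27)&(p[:,2]<48)]; print("walls",cv2.minAreaRect(r[:,:2].astype(np.float32)))
f=p[(abs(p[:,0]-560)<55)&(abs(p[:,1]-251)<45)]; print("floor plane",np.linalg.lstsq(np.c_[f[:,:2]-[560,251],np.ones(len(f))],f[:,2],rcond=None)[0])
m=cv2.inRange(c["hsv"],(50,100,40),(75,255,255)); m[255:]=0; n,l,st,_=cv2.connectedComponentsWithStats(m); i=1+st[1:,4].argmax()
g=np.argwhere(l==i)[:,::-1]; print("mat",cv2.minAreaRect(onz(c,g,3)[:,:2].astype(np.float32)))
E
```

```text
True [628.42318439 251.41463459  51.95248858]
orange [array([[625.75863489, 255.52011365,  80.        ]]), array([[758.28434637, 127.79303356,  80.        ]])] 57.2583
walls ((546.3048095703125, 252.31015014648438), (129.9972381591797, 179.5362548828125), 89.98030090332031)
floor plane [ 0.03025972 -0.50370221 26.29681278]
mat ((561.0339965820312, 253.44808959960938), (277.9205627441406, 218.23912048339844), 81.97026824951172)
```

View pics/w9.png

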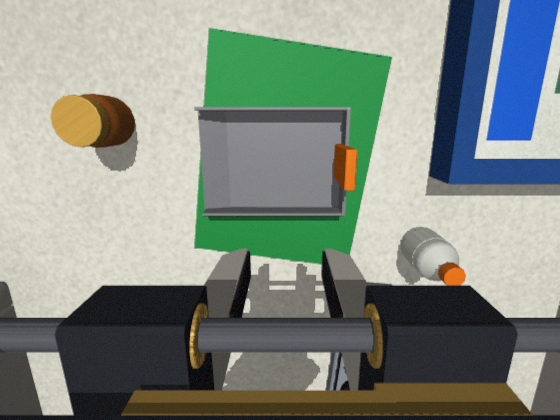

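```bash
python3 - <<'E'
from h import *
K=dict(red=(670.5,-47),blue=(666,-93.5),yellow=(678,46.5),green=(674,0))
bot.command_gripper(0); o=quat(down(0))
for k in("red","blue","yellow","green"):
    bot.move_ptp([*K[k],90],o); bot.servo_line([*K[k],56],vel=100)
    t1=bot.servo_line([*K[k],34],vel=15,until_force=3); z1=bot.read_ee_pos()[2]
    t2=bot.servo_line([*K[k],z1-14],vel=15,until_force=18); z2=bot.read_ee_pos()[2]; f=bot.read_contact_force()
    bot.pause(0.2); bot.servo_line([*K[k],90],vel=60)
    print(k,t1,z1,t2,z2,f.round(1),bot.read_time())
E
```

```text
red True 46.33413129696232 True 44.361663088677105 [-1.6 -1.   8.2] 62.1417
blue True 46.34794833120404 True 44.348745047652045 [-1.1 -0.7  8.6] 65.2583
yellow True 46.3415496394199 True 44.373018149993385 [-2.8  0.5  8.8] 68.6833
green True 46.35495882629573 True 44.37423879739024 [-2.2  0.4  8.2] 71.8
```

```bash
python3 - <<'E'
from h import *
bot.move_ptp([600,-80,200],quat(down(0))); c=cap("wrist")
D=c["depth"];v,u=np.mgrid[:420,:560];P=np.c_[u.ravel(),v.ravel(),np.ones(u.size)]@np.linalg.inv(c["mtx"]).T*D.ravel()[:,None]
W=(P@c["Rw"].T+c["C"]).reshape(420,560,3)
K=dict(red=(670.5,-47),blue=(666,-93.5),yellow=(678,46.5),green=(674,0))
for k,p in K.items():
    q=proj(c,[*p,46])[0]; print(k,q.round())
    r=np.hypot(W[...,0]-p[0],W[...,1]-p[1])
    for a in range(0,30,3):
        m=(r>=a)&(r<a+3)&(W[...,2]<100)&(v<260)
        if m.sum()>3: print(a,m.sum(),np.percentile(W[...,2][m],[10,50,90]).round(1),end=" | ")
    print()
x,y=proj(c,[672,-20,40])[0].astype(int)
cv2.imwrite("pics/k.png",cv2.resize(c["img"][max(0,y-110):y+110,max(0,x-110):x+110,::-1],None,fx=2.5,fy=2.5))
E
```

```text
red [355. 168.]
0 29 [48.7 49.5 50.4] | 3 93 [48.8 49.7 50.7] | 6 142 [48.8 49.8 50.7] | 9 200 [48.8 49.7 50.6] | 12 235 [39.7 47.7 49.7] | 15 292 [38.8 39.8 40.8] | 18 348 [38.8 39.6 40.5] | 21 320 [27.1 28.6 39.2] | 24 458 [26.8 27.8 31.3] | 27 494 [27.  28.1 39.5] | 
blue [347. 213.]
0 25 [49.1 49.6 50.5] | 3 80 [48.9 49.6 50.5] | 6 124 [48.8 49.6 50.5] | 9 179 [48.8 49.6 50.6] | 12 234 [39.3 47.1 49.6] | 15 238 [38.7 39.8 40.6] | 18 314 [38.6 39.5 40.6] | 21 321 [27.1 29.  39.1] | 24 315 [26.9 27.7 28.7] | 27 401 [26.7 27.8 38.9] | 
yellow [369.  66.]
0 37 [49.  49.9 50.9] | 3 116 [49.  49.8 50.7] | 6 188 [48.9 49.9 50.8] | 9 271 [48.8 49.7 50.8] | 12 327 [39.4 46.9 49.9] | 15 340 [39.  39.9 40.9] | 18 502 [38.  39.6 40.7] | 21 390 [26.9 28.4 39.4] | 24 479 [27.  27.9 29.1] | 27 596 [26.7 28.  38.8] | 
green [361. 119.]
0 36 [48.8 49.8 50.8] | 3 99 [48.6 49.8 50.7] | 6 163 [48.9 49.8 50.6] | 9 233 [48.8 49.8 50.7] | 12 276 [39.2 47.4 49.5] | 15 314 [38.9 39.8 40.7] | 18 412 [38.8 39.6 40.7] | 21 353 [26.9 28.4 39.1] | 24 498 [26.9 28.  30.5] | 27 583 [27.  28.3 39.6] |
```

View pics/k.png

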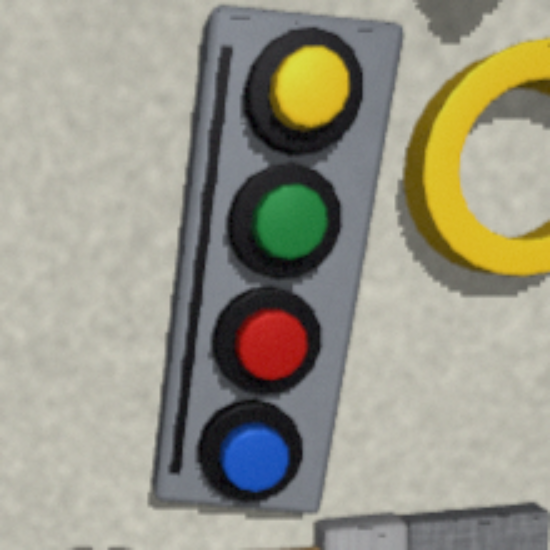

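```bash
python3 - <<'E'
from h import *
import pickle
bot.move_joints([-1.304,.599,-.003,1.599,.002,.943,-.08])
t=cap("top"); a=pickle.load(open("c0.pkl","rb"))["top"]["img"]
d=cv2.absdiff(a,t["img"]).max(2)
im=np.vstack([t["img"][...,::-1][:300],cv2.merge([(d>40).astype(np.uint8)*255]*3)[:300]])
cv2.imwrite("pics/fin.png",im); print(bot.read_time())
E
```

```text
75.525
```

View pics/fin.png

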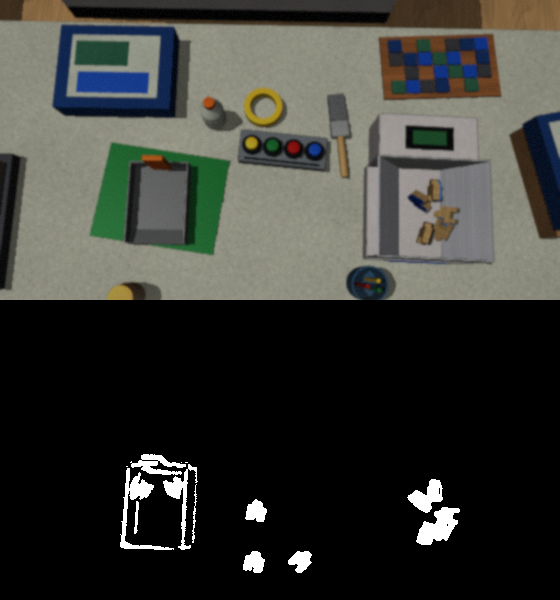

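The difference image shows changes only at the tray, the old piece spots and the hopper. The bystanders haven't moved, and five pieces lie in the hopper around (435,210).

```bash
python3 -c "
from cell import bot
print(bot.hand_in())"
```

```text
the job is handed in; nothing more can be done
None
```

The job is handed in at about 76 s: all five pieces are in the hopper, the empty tray is back within about 1 mm of the mat's centre, and red, blue, yellow and green were pressed in order. Full key travel is inferred from the force and about 5.5 mm of measured travel, since the key joints weren't read directly.

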